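# Fill the jar rack and thread its guard rod

### The job

Stand the two loose amber jars upright on the two empty mats of the jar rack, so that its three jars stand side by side in a neat row. Then take the guard rod by its handle from its cradle and thread it through both bushings along the front of the rack, from either side, until its tip sticks out clearly beyond the far bushing. Finish while still gripping the rod, spanning both bushings (a colleague will then fit the end nut), and leave the other things on the bench where they are.

Things in the scene. Friction and masses are not known exactly. Their poses are not given: they have to be found in the camera images.
- rack: fixed low jar rack, a shelf 112 mm deep (x) and 210 mm wide (y), its top 30 mm above the bench, with a 15 mm high lip round the back and both ends. Origin on the bench under its centre; x points to the back (away from the robot), y along the row and the bushings, to the robot's left; it stands turned by up to about 10 degrees
- bushing_left (a point): centre of the 16 mm long, 15 mm wide bore of the left (+y) bushing on the rack's front edge, 70 mm above the bench; the bore runs along the rack's y, is open at both ends, and its mouths are flared by 3 mm. The bushing is a fixed 30 x 30 mm steel block on a post, its top 85 mm above the bench, the two centres 166 mm apart
- bushing_right (a point): centre of the 16 mm long, 15 mm wide bore of the right (-y) bushing on the rack's front edge, 70 mm above the bench; the bore runs along the rack's y, is open at both ends, and its mouths are flared by 3 mm. The bushing is a fixed 30 x 30 mm steel block on a post, its top 85 mm above the bench, the two centres 166 mm apart
- mat_a_top (a point): centre of a taken (the third jar stands on it already) mat, a flat dark 43 mm disc marking one standing place on the rack's shelf, at shelf height (30 mm above the bench). The three mats lie in a row along the rack's y, 46 mm apart, 42 mm behind the line of the bushings
- mat_b_top (a point): centre of a free mat, a flat dark 43 mm disc marking one standing place on the rack's shelf, at shelf height (30 mm above the bench). The three mats lie in a row along the rack's y, 46 mm apart, 42 mm behind the line of the bushings
- mat_c_top (a point): centre of a free mat, a flat dark 43 mm disc marking one standing place on the rack's shelf, at shelf height (30 mm above the bench). The three mats lie in a row along the rack's y, 46 mm apart, 42 mm behind the line of the bushings
- jar_1_mid (a point): first loose jar, on the bench: upright amber jar with white lid, 40 mm across, 75 mm tall, about 0.12 kg; this point is on its axis, 37.5 mm above its underside; z is up its axis
- jar_2_mid (a point): second loose jar, on the bench, like the first; either jar may go on either free mat: upright amber jar with white lid, 40 mm across, 75 mm tall, about 0.12 kg; this point is on its axis, 37.5 mm above its underside; z is up its axis
- jar_set_mid (a point): third jar, already on its mat in the rack, to be left there: upright amber jar with white lid, 40 mm across, 75 mm tall, about 0.12 kg; this point is on its axis, 37.5 mm above its underside; z is up its axis
- rod_handle (a point): centre of the guard rod's handle, a black block 40 mm long (x, along the rod), 16 mm wide (y, the width to grip) and 26 mm high (z). The rod weighs about 0.11 kg; x points along it from the handle to the tip. At the start it lies level in the cradle, the handle to the robot's left
- rod_tip (a point): tip of the guard rod on its axis, 232 mm from the handle's centre; the steel rod is 10 mm thick and 212 mm long from handle to tip, tapering to 5 mm over the last 10 mm; x points along the rod, out of the tip
- dish: bystander, to be left in place: clear flat dish, 60 mm across, 15 mm high; origin under its centre
- vial: bystander, to be left in place: small clear vial with black cap, 26 mm across, 60 mm tall; origin under its centre
- tub: bystander, to be left in place: brown tub with white lid, 90 mm across, 80 mm tall; origin under its centre
- reagent: bystander, to be left in place: clear bottle with blue cap, 80 mm across, 170 mm tall; origin under its centre
- carton: bystander, to be left in place: white carton 90 x 110 x 90 mm; origin under its centre
- spatula: bystander, to be left in place: lab spatula lying flat, 160 mm long; origin under its centre
- cradle: fixed cradle in which the rod lies, axis 55 mm above the bench. The handle rests on a post narrower than itself, its sides free for the fingers; the rod lies in two open-topped slots 60 and 195 mm from the handle's centre, whose cheeks rise 7 mm above the rod's axis: lift straight up by 30 mm or more. Origin on the bench under the handle's centre, x towards the tip
- rod: the whole guard rod (handle and shaft); origin at the handle's centre, axes as for its handle
- jar_1: the same jar as its mid point; origin at the centre of its underside
- jar_2: the same jar as its mid point; origin at the centre of its underside

How it is judged:
By the outcome, as a careful person would: the job done as asked, in the order asked, and still so for the second after the job is handed in, while the arm keeps its last pose, push and grip.
It also fails if it takes over 67 s, if anything falls off the work surface, if the arm or the gripper's body presses on something with over 40 N, if the wrist force passes 120 N, or if a joint passes its speed limit or range.

### The arm

A 7-joint arm with a two-finger parallel gripper is mounted at the origin on the work surface. World frame = base frame: x ahead of the robot, y to its left, z up, the work surface at z = 0. Lengths are in mm, angles in degrees, forces in N, time in s.
With the tool pointing down it reaches from about 350 to 900 mm from the base axis. Payload 8.1 kg.
Tool frame: the origin (TCP) lies at the centre of the arm's flange, where the gripper is bolted on; the fingertips stand manip.tips_ahead ahead of it and the grasp point (between the pads) lies 155 mm ahead of it (manip.tips_ahead is the distance from the TCP to the fingertips, in mm); z points along the fingers, y is the direction in which the jaws open and shut (so a half turn about z gives the same grasp; the last joint's range is limited). The gripper opens to 85 mm and grips with 20 to 120 N. Pads are 22 mm wide; open, the fingers measure 114 mm over their backs; the gripper's body (76 mm by 85 mm) begins 54 mm behind the grasp point. The pads swing forward as they close: fully open they stand 13 mm farther back than shut.
Start: joints at [-78.873, 24.895, 1.432, 90.138, -0.665, 64.973, -4.303], TCP at [182.812, 597.673, 404.723] pointing down, gripper open.
Joint ranges: [-149.89, 149.89], [-25.12, 119.58], [-72.63, 75.52], [4.76, 147.25], [-75.54, 255.54], [6.69, 114.76], [-157.13, 157.13]. Speed limits (degrees/s): [127.2, 127.2, 172.46, 172.46, 180, 180, 180].

### API

Orientations are given as a 3x3 rotation matrix whose columns are the frame's x, y, z axes.
In Python, from station import manip, optics, finder gives the robot as it stands.
- The arm moves only by the tool send_rows, never from a script. Its argument "steps" is a list of rows, each a list of 7 numbers: the opening, from 0 (shut) to 1 (fully open), then the shift along the tool's x, y, z in cm, then the turn, a rotation vector about the tool's x, y, z in degrees. A call has 1 to 10 rows; each row is the pose to reach, as a shift and turn from the pose commanded when the call began, along the tool's axes at that moment; what a row does not reach only later rows make up. A row lasts 1/12 s, in which the tool goes at most 41.7 mm and 7.16 degrees, less where a joint would pass 70% of its speed; a pose out of reach is approached as far as the arm can. A call with a gripper value outside its range is refused whole. The fingers move at their own pace and stop on an object; "squeeze" is the grip in N (left out, the last holds). Time passes only in rows, so rows that repeat a pose let the fingers close. It gives the time, the measured TCP pose, the force and the opening at its end, in the units of the state.
- manip.sense(): the state, without advancing time (a new reading comes with each control period).
- optics.get_image(name): name is "scene" or "top"; returns a dict with "frame" (400x640x3 uint8, red, green, blue), "depth" (400x640 float32, mm along the optical axis (not along the pixel's ray), 0 where there is no reading), "camera_matrix" (3x3 intrinsics, pixels), "position" and "rotation" of the camera in the world. Camera axes: x right, y down, z forward; pixel columns grow to the right and rows downward; lengths in mm; the calibration is good to about 2 mm. A picture is of the moment at which its call begins.
- manip.job_done(): hands the job in, once; it reports no verdict.
Trained networks look in the newest picture that a camera, given by its name, has taken for a name from the list of things; names that differ only in an ending like _2 or _b are one class to them, and where a whole thing is asked for, a point or a joint stands for the part that bears it (a point fixed in the world has none). Each returns a list of dicts, best first, with "confidence" (0 to 1); they miss things now and then, are a little off and sometimes report something else, mostly with a low value. They report only what shows in the picture. A call takes as long as a camera call.
- finder.find_in(camera, thing): "position" ([column, row] in pixels, amid what is visible of it).
- finder.pinpoint(camera, thing): "position" ([column, row] in pixels: a listed point, or the origin of a listed thing).
The state is a dict: "time": time; "joint_pos": joint angles; "dq": joint speeds; "joint_torque": joint torques, N m; "eef_pos": TCP position; "tcp_rot": TCP orientation; "contact_force": force on the tool from outside, world axes, zero at the start; "wrist_torque": the same for the moment, N m; "opening": finger opening in mm.
Only numpy, scipy, OpenCV 4.12 (cv2) and the standard library are available. Lean on these libraries where they do the work, as an engineer would, in place of code of your own. Each camera call takes 0.05 s, during which the arm holds its last target. There are 200 camera calls.

## Working session

There is one attempt and no reset: what is moved stays moved. The work goes in short steps, Python scripts to look and compute and a tool call to move; the robot and the scene stay as the last step left them, time stands still between calls to the robot, and variables do not carry over. Pictures are saved under pics/ and viewed, about 8 in all and at most 12, crops included, and the job is handed in when it is done.

Besides the shell and the picture viewer there is one more tool, called as a command line: name --pt "numbers of a row" for each row, then --argument value for the rest. send_rows: Moves the arm, as the interface text tells. Its arguments: {"type":"object","properties":{"steps":{"type":"array","items":{"type":"array","items":{"type":"number"}}},"squeeze":{"type":"number"}},"required":["steps"]}

```bash
ls; mkdir -p pics
cat > h.py <<'E'
import numpy as np, cv2
from station import manip, optics, finder
def img(c): return optics.get_image(c)
def ray(I,p):
    K=np.array(I["camera_matrix"]);R=np.array(I["rotation"])
    return np.array(I["position"]),R@np.linalg.inv(K)@np.array([p[0],p[1],1.])
def atz(I,p,z):
    o,d=ray(I,p);return o+d*(z-o[2])/d[2]
def cloud(I):
    d=I["depth"];v,u=np.mgrid[:d.shape[0],:d.shape[1]]
    K=np.array(I["camera_matrix"]);P=np.stack([u,v,np.ones_like(u)],-1)@np.linalg.inv(K).T*d[...,None]
    W=P@np.array(I["rotation"]).T+np.array(I["position"]);W[d==0]=np.nan
    return W
def save(I,n,crop=None,s=1):
    f=I["frame"][...,::-1]
    if crop: f=f[crop[1]:crop[3],crop[0]:crop[2]]
    cv2.imwrite("pics/"+n+".png",cv2.resize(f,None,fx=s,fy=s))
np.set_printoptions(precision=1,suppress=True)
E
python3 - <<'E'
from h import *
print(manip.tips_ahead, manip.sense())
Z=dict(bushing_left=70,bushing_right=70,mat_a_top=30,mat_b_top=30,jar_1_mid=37.5,jar_set_mid=67.5,rod_handle=55,rod_tip=55,rack=0,cradle=0,dish=0,vial=0,tub=0,reagent=0,carton=0,spatula=0)
for c in("scene","top"):
    I=img(c);save(I,c+"0");print(c,I["position"],np.array(I["rotation"])[:,2])
    for t in Z:
        for r in finder.pinpoint(c,t)[:5]: print(t,round(r["confidence"],2),np.array(r["position"]),atz(I,r["position"],Z[t]))
E
```

```text
pics
173.4 {'time': 0.0, 'joint_pos': array([-78.9,  24.9,   1.4,  90.2,  -0.7,  65. ,  -4.3]), 'dq': array([ 0. , -0.1,  0.1,  0. , -0.1, -0. , -0. ]), 'joint_torque': array([  0. , -67. ,   1. , -31.6,   0. ,   0. ,  -0. ]), 'eef_pos': array([182.8, 597.4, 403.9]), 'tcp_rot': array([[-1. ,  0.3, -0. ],
       [ 0.3,  1. , -0. ],
       [-0. , -0. , -1. ]]), 'contact_force': array([0.4, 0.2, 0. ]), 'wrist_torque': array([-0.,  0.,  0.]), 'opening': 85.32822698039891}
scene [1572.9 -102.5  819.4] [-0.8  0.1 -0.6]
bushing_left 0.9 [285.5 199.4] [582.4 -42.9  70. ]
bushing_right 0.71 [224.1 194.7] [ 550.4 -195.7   70. ]
bushing_right 0.7 [375.7 169.6] [467.1 211.9  70. ]
mat_b_top 0.6 [237.9 216.5] [ 591.1 -163.5   30. ]
jar_1_mid 0.75 [416.6 211.4] [616.9 289.5  37.5]
jar_set_mid 0.9 [254.7 210.1] [ 616.2 -120.3   67.5]
rod_handle 0.88 [373.9 173.2] [462.3 209.4  55. ]
rod_handle 0.6 [371.1 213.9] [638.8 164.9  55. ]
rod_tip 0.94 [290.7 172.9] [443.3 -19.4  55. ]
rod_tip 0.5 [255.5 181.2] [ 475.6 -116.2   55. ]
rack 0.92 [256.8 227.9] [ 603.8 -117.9   -0. ]
rack 0.44 [254.3 208.8] [ 5
[... 1141 characters left out ...]

rod_handle 0.63 [238.9 252.4] [453.5 221.6  55. ]
rod_tip 0.63 [338.  265.8] [423.8 -10.3  55. ]
rack 0.76 [380.4 201.4] [ 587.9 -117.6    0. ]
cradle 0.91 [243.7 254.4] [453.7 219.    0. ]
dish 0.95 [274.6 223.8] [529.9 145.1   0. ]
vial 0.72 [491.4 171.7] [ 665.7 -398.3    0. ]
vial 0.6 [277.7 224. ] [529.4 137.4   0. ]
vial 0.46 [296.6 134.5] [761.4  94.3   0. ]
tub 0.7 [171.4 182.5] [633.4 407.8   0. ]
tub 0.63 [264.5 194. ] [605.1 172.3   0. ]
reagent 0.89 [468.3 274.6] [ 408.2 -327.7    0. ]
reagent 0.69 [378.9 198.3] [ 595.7 -114.     0. ]
carton 0.64 [489.2 169.8] [ 670.6 -393.     0. ]
carton 0.61 [420.7 210.2] [ 566.2 -217.3    0. ]
spatula 0.8 [381.4 275.1] [ 405.7 -117.2    0. ]
```

Run:
```python
from h import *
I=img("top");save(I,"top1",(140,110,520,310),2)
W=cloud(I)
print(np.nanmedian(W[300:,:,2]))
# objects at heights
for n,(lo,hi),box in [("jars",(68,82),(560,100,700,340)),("setjar",(95,115),(540,-250,680,0)),("bush",(80,90),(520,-250,620,0)),("handle",(60,75),(400,170,500,260))]:
    m=(W[...,2]>lo)&(W[...,2]<hi)&(W[...,0]>box[0])&(W[...,0]<box[2])&(W[...,1]>box[1])&(W[...,1]<box[3])
    k,l,s,c=cv2.connectedComponentsWithStats(m.astype(np.uint8))
    for i in range(1,k):
        if s[i,4]>8:
            p=W[l==i];print(n,s[i],p.mean(0),(p.min(0)+p.max(0))/2,p.max(0)-p.min(0))
J=img("scene");save(J,"scene1",(130,120,490,310),2)
```

```text
1.5189800705770722
jars [209 171  16  16 190] [625.8 278.4  75.7] [626.4 278.6  75.2] [35.7 34.6 13.2]
jars [252 181  15  15 188] [603.8 176.5  75.6] [603.8 176.6  75. ] [34.6 33.6 11.4]
setjar [379 177  16  16 208] [ 606.7 -120.   105.2] [ 607.4 -120.4  103.1] [35.8 35.  13.9]
bush [345 193   8  14  87] [574.4 -33.8  85.9] [574.7 -33.8  85.4] [31.  16.6  8.7]
bush [415 203   9  14  90] [ 551.  -197.3   85.7] [ 552.2 -197.    85.2] [31.5 19.   9.5]
handle [231 249  30   9 153] [451.  210.6  67. ] [451.6 204.2  67.4] [18.  66.4 14.8]
```

View pics/top1.png

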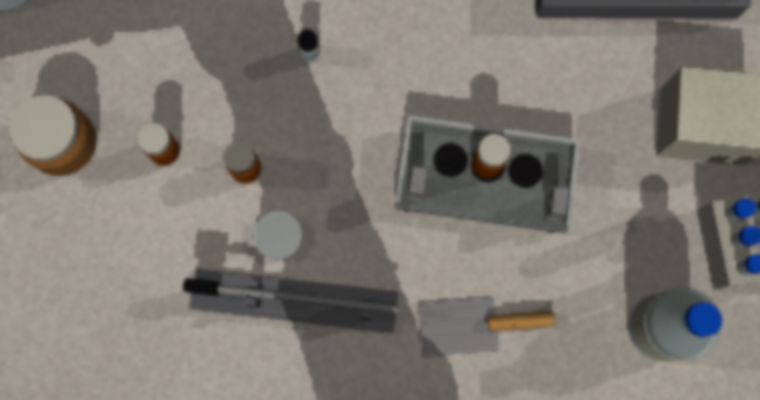

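View pics/scene1.png

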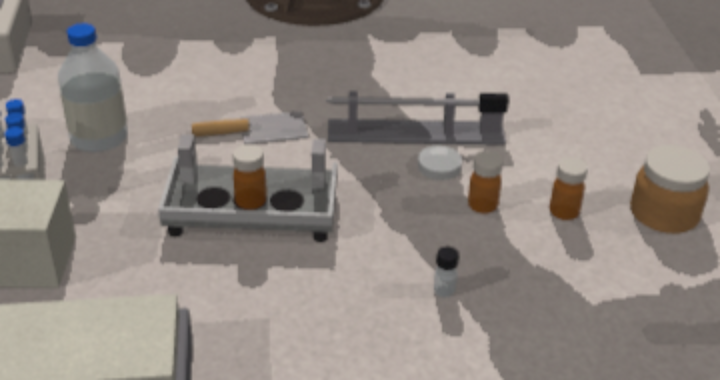

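```bash
cat >> h.py <<'E'
from scipy.spatial.transform import Rotation as Ro
def yawR(phi): # tool x at world angle phi (deg), pointing down
    c,s=np.cos(np.radians(phi)),np.sin(np.radians(phi))
    return np.array([[c,s,0],[s,-c,0],[0,0,-1.]])
def go(grasp,phi,off=155):
    "shift cm / turn deg for grasp point at 'grasp', from measured pose"
    s=manip.sense();R=np.array(s["tcp_rot"]);T=np.array(grasp)+[0,0,off]
    with np.printoptions(precision=3,suppress=True):
        print("shift",R.T@(T-s["eef_pos"])/10,"turn",np.degrees(Ro.from_matrix(R.T@yawR(phi)).as_rotvec()))
E
python3 - <<'E'
from h import *
I=img("top");W=cloud(I);z=W[...,2];g=I["frame"].max(-1)
def reg(m,n,box):
    m=m&(W[...,0]>box[0])&(W[...,0]<box[2])&(W[...,1]>box[1])&(W[...,1]<box[3])
    k,l,s,c=cv2.connectedComponentsWithStats(m.astype(np.uint8))
    for i in range(1,k):
        if s[i,4]>15:
            p=W[l==i];mm=np.median(p,0);print(n,s[i,4],mm,(p.min(0)+p.max(0))/2,"px",c[i],"ray z30",atz(I,c[i],30))
            yield c[i],l==i
list(reg((g<60)&(z<45),"mats",(560,-220,650,-30)))
for n,(lo,hi),b in [("jar",(72,82),(560,100,700,340)),("set",(101,115),(540,-250,680,0)),("bush",(82,90),(520,-250,620,0)),("handle",(62,75),(400,170,500,260))]:
    for c,m in reg((z>lo)&(z<hi),n,b):
        print("   at top z:",atz(I,c,dict(jar=75,set=105,bush=85,handle=68)[n]))
# rod line
m=(z>47)&(z<72)&(W[...,0]>400)&(W[...,0]<490)&(W[...,1]>-60)&(W[...,1]<250)
p=W[m];f=np.polyfit(p[:,1],p[:,0],1);print("rod",f,p[:,1].min(),p[:,1].max())
m2=(g<50)&(W[...,0]>400)&(W[...,0]<490)&(W[...,1]>150)&(W[...,1]<250)&(z>55)
p=W[m2];print("black handle",len(p),p.mean(0),p.min(0),p.max(0))
J=img("scene");V=cloud(J)
for n,(lo,hi),b in [("jar",(70,82),(560,100,700,340)),("set",(100,115),(540,-250,680,0)),("bush",(81,92),(520,-250,620,0)),("handle",(64,75),(400,170,500,260))]:
    m=(V[...,2]>lo)&(V[...,2]<hi)&(V[...,0]>b[0])&(V[...,0]<b[2])&(V[...,1]>b[1])&(V[...,1]<b[3])
    k,l,s,c=cv2.connectedComponentsWithStats(m.astype(np.uint8))
    for i in range(1,k):
        if s[i,4]>8: q=V[l==i];print("scene",n,s[i,4],q.mean(0),(q.min(0)+q.max(0))/2,q.max(0)-q.min(0))
go([626,279,140],81.8)
E
```

```text
mats 37 [ 640.  -108.2   30.7] [ 630.3 -111.1   32.9] px [377.9 179.4] ray z30 [ 637.  -108.9   30. ]
mats 74 [625.1 -35.5  30.3] [625.5 -35.5  31. ] px [348.  183.9] ray z30 [625.2 -35.4  30. ]
mats 237 [609.9 -76.8  31.5] [611.4 -76.9  31.9] px [364.9 189.7] ray z30 [611.  -76.8  30. ]
mats 413 [ 595.8 -169.8   31.6] [ 597.1 -154.    34.5] px [402.4 195.4] ray z30 [ 597.3 -167.9   30. ]
jar 178 [626.5 278.7  76. ] [626.1 278.3  77. ] px [216.  178.4] ray z30 [637.5 289.   30. ]
   at top z: [626.5 279.   75. ]
jar 175 [603.8 176.7  76. ] [603.7 176.5  76.7] px [258.8 187.7] ray z30 [614.5 182.9  30. ]
   at top z: [604.4 176.9  75. ]
set 196 [ 607.6 -120.   105.6] [ 607.3 -120.   106.3] px [386.6 184.3] ray z30 [ 624.8 -129.9   30. ]
   at top z: [ 607.4 -120.3  105. ]
bush 89 [574.3 -32.7  86. ] [574.9 -33.8  85.8] px [348.5 199.7] ray z30 [585.7 -36.5  30. ]
   at top z: [574.7 -33.7  85. ]
bush 87 [ 551.7 -197.4   85.7] [ 552.2 -198.1   86. ] px [419.4 209.8] ray z30 [ 561.8 -208.3   30. ]
   at top z: [ 551.9 -197.7   85. ]
handle 121 [451.2 217.1  68.2] [452.1 218.   68.9] px [239.6 252.6] ray z30 [455.4 224.1  30. ]
   at top z: [452.  217.7  68. ]
rod [  0.1 428.8] -10.285080564990452 238.02816784426096
black handle 114 [451.2 215.3  67.9] [442.7 197.5  55.1] [460.3 235.9  74.8]
scene jar 129 [609.3 176.2  75.7] [606.6 176.3  74.8] [37.5 36.8  9.3]
scene jar 130 [631.  278.2  75.7] [628.5 278.5  75.5] [40.3 35.5 10.8]
scene set 136 [ 612.9 -120.5  105.7] [ 610.1 -120.1  105. ] [37.2 33.6  9.9]
scene bush 61 [ 555.7 -197.8   85.5] [ 553.7 -198.2   85.1] [33.  17.1  7.9]
scene bush 60 [577.9 -33.6  85.9] [575.7 -33.6  85.6] [35.2 17.3  7.5]
scene handle 65 [456.8 217.3  68.8] [455.4 217.3  68.4] [21.6 39.5  8.4]
shift [-51.704 -17.509  10.971] turn [ 0.002 -0.001 81.191]
```

send_rows --pt "1 -3 -1 0.5 0 0 5" --pt "1 -6 -2 1.2 0 0 10" --pt "1 -9 -3 2 0 0 15" --pt "1 -12.5 -4.2 2.7 0 0 20" --pt "1 -16 -5.4 3.4 0 0 26" --pt "1 -19.5 -6.6 4.1 0 0 32" --pt "1 -23 -7.8 4.8 0 0 38" --pt "1 -26.5 -9 5.5 0 0 44" --pt "1 -30 -10.2 6.2 0 0 50" --pt "1 -33.5 -11.4 7 0 0 56"

```text
time: 2.73
eef_pos: [471.1, 389.5, 334.8]
tcp_rot: [[-0.288, 0.958, 0.001], [0.958, 0.288, 0.001], [0.0, 0.001, -1.0]]
contact_force: [0.9, 0.6, -1.1]
opening: 85.3
```

Run:
```python
from h import *
go([628,278.5,100],82.2)
s=manip.sense();print(s["eef_pos"],s["joint_pos"],s["time"])
```

```text
shift [-15.152  11.827   7.983] turn [ 0.038 -0.038 24.514]
[471.1 389.5 334.8] [-57.   27.7  17.9  98.1 -10.   55.7 -18.6] 2.7333
```

send_rows --pt "1 -3 2.3 1.6 0 0 5" --pt "1 -6 4.6 3.2 0 0 10" --pt "1 -9 7 4.8 0 0 15" --pt "1 -12 9.4 6.4 0 0 20" --pt "1 -14.2 11 7.5 0 0 23.5" --pt "1 -15.15 11.83 8 0 0 24.5" --pt "1 -15.15 11.83 8 0 0 24.5" --pt "1 -15.15 11.83 8 0 0 24.5"

```text
time: 3.4
eef_pos: [627.2, 280.4, 254.4]
tcp_rot: [[0.13, 0.991, -0.001], [0.991, -0.13, 0.0], [-0.0, -0.001, -1.0]]
contact_force: [0.4, 0.6, 0.4]
opening: 85.2
```

Run:
```python
from h import *
go([628,278.5,45],82.2)
I=img("scene");save(I,"s2",(330,100,510,250),4)
W=cloud(I)
```

```text
shift [-0.174  0.109  5.436] turn [-0.046  0.006  0.305]
```

View pics/s2.png

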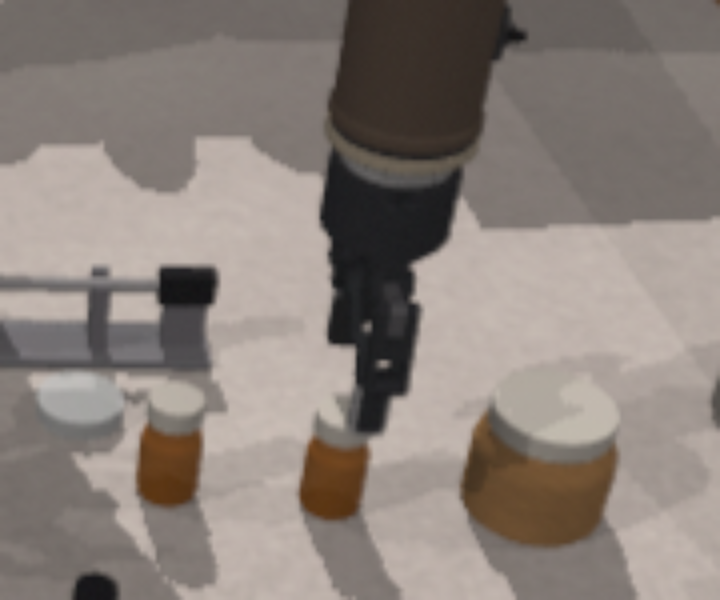

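Run:
```python
from h import *
I=img("scene");K=np.array(I["camera_matrix"]);R=np.array(I["rotation"])
def pj(P): c=R.T@(np.array(P)-I["position"]);c=K@c;return c[:2]/c[2]
for P in([677,273,95],[628,278,75],[604,176.5,75]): print((pj(P)-[330,100])*4)
# finger points
W=cloud(I);m=(W[...,0]>650)&(W[...,0]<700)&(W[...,1]>230)&(W[...,1]<330)&(W[...,2]>90)&(W[...,2]<135)
p=W[m];print(len(p),p.mean(0),p.min(0),p.max(0))
```

```text
[361.7 433.9]
[342.3 410.3]
[174.2 395. ]
104 [678.9 273.7 115.9] [667.  264.1  94.6] [685.8 287.1 132.1]
```

send_rows --pt "1 -0.17 0.1 1 0 0 0.3" --pt "1 -0.17 0.1 2.5 0 0 0.3" --pt "1 -0.17 0.1 4 0 0 0.3" --pt "1 -0.17 0.1 5 0 0 0.3" --pt "1 -0.17 0.1 5.4 0 0 0.3" --pt "0.5 -0.17 0.1 5.4 0 0 0.3" --pt "0.4 -0.17 0.1 5.4 0 0 0.3" --pt "0.3 -0.17 0.1 5.4 0 0 0.3" --pt "0.3 -0.17 0.1 5.4 0 0 0.3" --pt "0.3 -0.17 0.1 5.4 0 0 0.3" --squeeze 40

```text
time: 4.33
eef_pos: [628.3, 278.7, 201.9]
tcp_rot: [[0.136, 0.991, 0.001], [0.991, -0.136, 0.001], [0.001, 0.001, -1.0]]
contact_force: [-1.4, -0.6, 5.2]
opening: 38.5
```

send_rows --pt "0.3 0 0 0 0 0 0" --pt "0.3 0 0 0 0 0 0" --pt "0.3 0 0 0 0 0 0" --pt "0.3 0 0 -1 0 0 0" --pt "0.3 0 0 -3 0 0 0" --pt "0.3 0 0 -6 0 0 0" --pt "0.3 0 0 -9 0 0 0" --pt "0.3 0 0 -11 0 0 0" --pt "0.3 0 0 -11.5 0 0 0" --pt "0.3 0 0 -11.5 0 0 0"

```text
time: 5.17
eef_pos: [628.5, 278.5, 318.0]
tcp_rot: [[0.136, 0.991, 0.003], [0.991, -0.136, 0.002], [0.002, 0.003, -1.0]]
contact_force: [0.3, 0.3, -1.9]
opening: 38.4
```

Run:
```python
from h import *
go([600,-166.8,165],82.2)
```

```text
shift [-44.505   3.234  -0.287] turn [ 0.174 -0.128 -0.016]
```

send_rows --pt "0.3 -2 0.2 -0.4 0 0 0" --pt "0.3 -5 0.4 -0.8 0 0 0" --pt "0.3 -8.5 0.6 -1.2 0 0 0" --pt "0.3 -12 0.9 -1.4 0 0 0" --pt "0.3 -15.5 1.1 -1.5 0 0 0" --pt "0.3 -19 1.4 -1.5 0 0 0" --pt "0.3 -22.5 1.7 -1.5 0 0 0" --pt "0.3 -26 1.9 -1.5 0 0 0" --pt "0.3 -29.5 2.1 -1.5 0 0 0" --pt "0.3 -33 2.4 -1.5 0 0 0"

```text
time: 6.0
eef_pos: [605.8, -53.1, 329.1]
tcp_rot: [[0.136, 0.991, -0.003], [0.991, -0.136, 0.0], [-0.0, -0.003, -1.0]]
contact_force: [1.4, -0.2, -2.3]
opening: 38.4
```

send_rows --pt "0.3 -3.2 0.2 0 0 0 0" --pt "0.3 -6.2 0.4 0 0 0 0" --pt "0.3 -8.8 0.6 0 0 0 0" --pt "0.3 -10.7 0.7 0 0 0 0" --pt "0.3 -11.5 0.83 0 0 0 0" --pt "0.3 -11.5 0.83 0 0 0 0" --pt "0.3 -11.5 0.83 0 0 0 0" --pt "0.3 -11.5 0.83 0 0 0 0"

```text
time: 6.67
eef_pos: [599.9, -164.6, 330.0]
tcp_rot: [[0.134, 0.991, -0.001], [0.991, -0.134, 0.001], [0.001, -0.001, -1.0]]
contact_force: [-0.6, -0.4, -1.1]
opening: 38.3
```

Run:
```python
from h import *
go([600,-166.8,87],82.2)
I=img("top");save(I,"t3",(330,130,450,230),5)
W=cloud(I)
```

```text
shift [-0.233  0.054  8.796] turn [-0.067 -0.077  0.125]
```

View pics/t3.png

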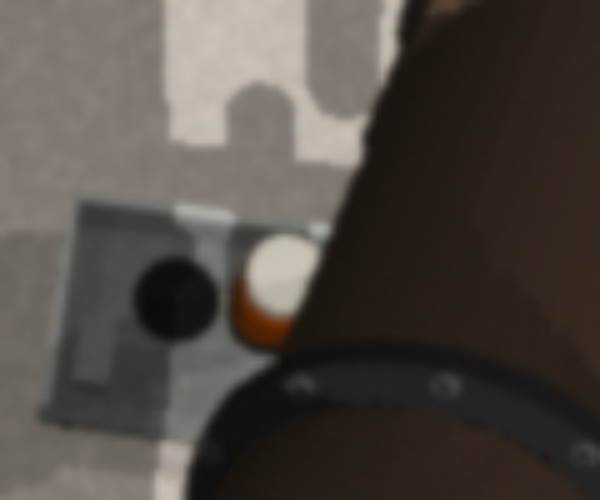

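send_rows --pt "0.3 -0.27 0 2 0 0 0.1" --pt "0.3 -0.27 -0.03 4 0 0 0.1" --pt "0.3 -0.27 -0.05 6 0 0 0.1" --pt "0.3 -0.27 -0.05 7.5 0 0 0.1" --pt "0.3 -0.27 -0.05 8.2 0 0 0.1" --pt "0.3 -0.27 -0.05 8.6 0 0 0.1" --pt "0.3 -0.27 -0.05 8.6 0 0 0.1"

```text
time: 7.3
eef_pos: [598.8, -168.4, 244.3]
tcp_rot: [[0.136, 0.991, -0.001], [0.991, -0.136, 0.0], [0.0, -0.001, -1.0]]
contact_force: [-0.0, -0.4, -1.3]
opening: 38.3
```

Run:
```python
from h import *
go([599,-167.3,77],82.2);print(manip.sense()["contact_force"])
I=img("scene");save(I,"s4",(190,150,330,250),5)
```

```text
shift [0.114 0.005 1.227] turn [-0.047 -0.019 -0.039]
[-0.  -0.4 -1.3]
```

View pics/s4.png

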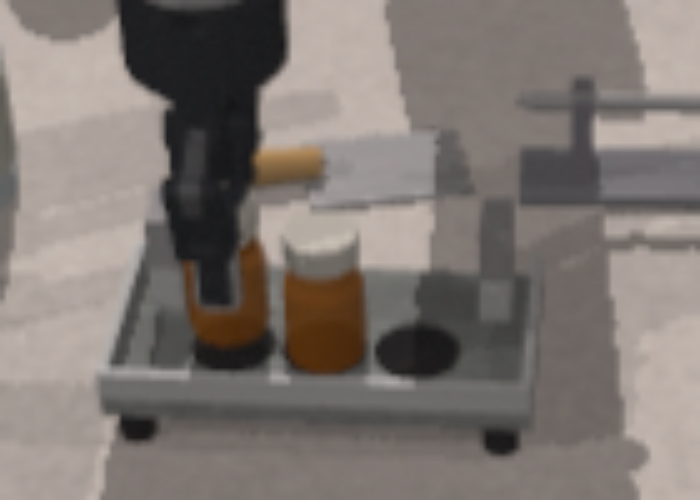

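send_rows --pt "0.3 0.1 0 0.4 0 0 0" --pt "0.3 0.1 0 0.8 0 0 0" --pt "0.3 0.1 0 1.1 0 0 0" --pt "0.3 0.1 0 1.25 0 0 0" --pt "0.3 0.1 0 1.25 0 0 0" --pt "0.3 0.1 0 1.25 0 0 0"

```text
time: 7.85
eef_pos: [598.8, -168.4, 232.3]
tcp_rot: [[0.138, 0.99, 0.0], [0.99, -0.138, -0.0], [-0.0, 0.0, -1.0]]
contact_force: [-0.3, -0.8, -0.8]
opening: 38.1
```

send_rows --pt "0.3 0 0 0.1 0 0 0" --pt "0.45 0 0 0.1 0 0 0" --pt "0.6 0 0 0.1 0 0 0" --pt "0.75 0 0 0.1 0 0 0" --pt "0.75 0 0 0.1 0 0 0" --pt "0.75 0 0 -1.5 0 0 0" --pt "0.75 0 0 -4 0 0 0" --pt "0.75 0 0 -7 0 0 0" --pt "0.8 0 0 -8.5 0 0 0" --pt "0.9 0 0 -9 0 0 0"

```text
time: 8.68
eef_pos: [599.6, -168.9, 325.2]
tcp_rot: [[0.138, 0.99, 0.005], [0.99, -0.138, -0.001], [-0.0, 0.005, -1.0]]
contact_force: [-0.5, -1.0, 0.9]
opening: 76.7
```

Run:
```python
from h import *
go([605,176.5,150],82.2);print(manip.sense()["contact_force"])
I=img("scene");V=cloud(I)
m=(V[...,2]>100)&(V[...,2]<112)&(V[...,0]>540)&(V[...,0]<680)&(V[...,1]>-250)&(V[...,1]<0)
k,l,s,c=cv2.connectedComponentsWithStats(m.astype(np.uint8))
for i in range(1,k):
    if s[i,4]>8: q=V[l==i];print(s[i,4],q.mean(0),(q.min(0)+q.max(0))/2,q.max(0)-q.min(0))
```

```text
shift [34.285 -4.232  1.991] turn [ 0.267  0.016 -0.122]
[-0.5 -1.   0.9]
135 [ 602.3 -168.   105.8] [ 598.5 -167.7  105.1] [40.2 33.7  9.2]
136 [ 612.7 -120.4  105.7] [ 610.6 -120.2  105. ] [36.4 33.8  9.6]
```

send_rows --pt "1 2.5 -0.3 0 0 0 0" --pt "1 6 -0.7 0 0 0 0" --pt "1 9.5 -1.2 0 0 0 0" --pt "1 13 -1.6 0 0 0 0" --pt "1 16.5 -2 0 0 0 0" --pt "1 20 -2.5 0 0 0 0" --pt "1 23.5 -2.9 0 0 0 0" --pt "1 27 -3.3 0 0 0 0" --pt "1 30.5 -3.8 1 0 0 0" --pt "1 33 -4.1 2 0 0 0"

```text
time: 9.57
eef_pos: [602.8, 168.2, 300.8]
tcp_rot: [[0.135, 0.991, -0.001], [0.991, -0.135, 0.001], [0.001, -0.001, -1.0]]
contact_force: [0.6, 0.4, -0.6]
opening: 85.6
```

send_rows --pt "1 0.8 -0.1 1.5 0 0 0" --pt "1 1.2 -0.13 3 0 0 0" --pt "1 1.3 -0.13 4 0 0 0" --pt "1 1.3 -0.13 4.5 0 0 0" --pt "1 1.3 -0.13 4.5 0 0 0" --pt "1 1.3 -0.13 4.5 0 0 0"

```text
time: 10.07
eef_pos: [604.2, 176.2, 257.1]
tcp_rot: [[0.139, 0.99, -0.0], [0.99, -0.139, -0.001], [-0.001, -0.0, -1.0]]
contact_force: [0.2, -0.2, 0.4]
opening: 85.3
```

Run:
```python
from h import *
go([605,176.5,46.5],82.2)
```

```text
shift [0.048 0.071 5.562] turn [-0.015  0.037 -0.194]
```

send_rows --pt "1 0.05 0.07 1 0 0 -0.2" --pt "1 0.05 0.07 2.5 0 0 -0.2" --pt "1 0.05 0.07 4 0 0 -0.2" --pt "1 0.05 0.07 5.1 0 0 -0.2" --pt "1 0.05 0.07 5.55 0 0 -0.2" --pt "0.5 0.05 0.07 5.55 0 0 -0.2" --pt "0.4 0.05 0.07 5.55 0 0 -0.2" --pt "0.3 0.05 0.07 5.55 0 0 -0.2" --pt "0.3 0.05 0.07 5.55 0 0 -0.2" --pt "0.3 0.05 0.07 5.55 0 0 -0.2"

```text
time: 10.9
eef_pos: [605.2, 177.6, 202.8]
tcp_rot: [[0.134, 0.991, 0.001], [0.991, -0.134, 0.001], [0.001, 0.001, -1.0]]
contact_force: [-1.4, -0.0, 4.3]
opening: 37.9
```

send_rows --pt "0.3 0 0 0 0 0 0" --pt "0.3 0 0 0 0 0 0" --pt "0.3 0 0 0 0 0 0" --pt "0.3 0 0 -1 0 0 0" --pt "0.3 0 0 -3 0 0 0" --pt "0.3 0 0 -6 0 0 0" --pt "0.3 0 0 -8.5 0 0 0" --pt "0.3 0 0 -9.5 0 0 0" --pt "0.3 0 0 -9.5 0 0 0" --pt "0.3 0 0 -9.5 0 0 0"

```text
time: 11.73
eef_pos: [604.6, 177.7, 296.8]
tcp_rot: [[0.134, 0.991, 0.0], [0.991, -0.134, 0.001], [0.001, 0.0, -1.0]]
contact_force: [-0.1, 0.3, -2.0]
opening: 38.0
```

Run:
```python
from h import *
go([613.5,-75.5,125],82.2)
```

```text
shift [-24.977   4.268   1.665] turn [ 0.022 -0.035  0.104]
```

send_rows --pt "0.3 -2 0.3 -1 0 0 0" --pt "0.3 -5 0.8 -1.5 0 0 0" --pt "0.3 -8.5 1.4 -1.5 0 0 0" --pt "0.3 -12 2 -1.5 0 0 0" --pt "0.3 -15.5 2.6 -1.5 0 0 0" --pt "0.3 -19 3.2 -1.5 0 0 0" --pt "0.3 -22 3.7 -1.5 0 0 0" --pt "0.3 -24.2 4.1 -1.5 0 0 0" --pt "0.3 -24.95 4.27 -1.5 0 0 0" --pt "0.3 -24.95 4.27 -1.5 0 0 0"

```text
time: 12.57
eef_pos: [613.0, -78.1, 310.2]
tcp_rot: [[0.138, 0.99, -0.002], [0.99, -0.138, -0.001], [-0.002, -0.002, -1.0]]
contact_force: [0.5, -0.3, -1.6]
opening: 38.3
```

send_rows --pt "0.3 0 0 0 0 0 0" --pt "0.3 0 0 0 0 0 0" --pt "0.3 0 0 0 0 0 0"

```text
time: 12.82
eef_pos: [613.8, -73.1, 311.1]
tcp_rot: [[0.131, 0.991, -0.001], [0.991, -0.131, 0.001], [0.001, -0.001, -1.0]]
contact_force: [0.2, 0.0, -1.2]
opening: 38.2
```

Run:
```python
from h import *
go([613.5,-75.5,78],82.2)
```

```text
shift [-0.244  0.01   7.813] turn [-0.057 -0.053  0.254]
```

send_rows --pt "0.3 0 0 1.5 0 0 0" --pt "0.3 0 0 3 0 0 0" --pt "0.3 0 0 4.5 0 0 0" --pt "0.3 0 0 5.8 0 0 0" --pt "0.3 0 0 6.5 0 0 0" --pt "0.3 0 0 6.8 0 0 0" --pt "0.3 0 0 6.8 0 0 0" --pt "0.3 0 0 6.8 0 0 0" --pt "0.3 0 0 6.8 0 0 0"

```text
time: 13.57
eef_pos: [614.1, -75.3, 244.6]
tcp_rot: [[0.134, 0.991, 0.001], [0.991, -0.134, 0.0], [0.0, 0.001, -1.0]]
contact_force: [0.4, -0.7, -0.6]
opening: 38.3
```

Run:
```python
from h import *
go([613.5,-75.5,78.2],82.2)
I=img("scene");V=cloud(I)
go([613.5,-75.5,78.2],82.2)
```

```text
shift [-0.032 -0.057  1.136] turn [ 0.08  -0.013  0.105]
shift [-0.022 -0.055  1.137] turn [ 0.085 -0.013  0.094]
```

send_rows --pt "0.3 0 -0.05 0.4 0 0 0" --pt "0.3 0 -0.05 0.8 0 0 0" --pt "0.3 0 -0.05 1.05 0 0 0" --pt "0.3 0 -0.05 1.2 0 0 0" --pt "0.3 0 -0.05 1.2 0 0 0" --pt "0.3 0 -0.05 1.2 0 0 0"

```text
time: 14.12
eef_pos: [613.1, -75.4, 232.8]
tcp_rot: [[0.134, 0.991, 0.0], [0.991, -0.134, 0.001], [0.001, 0.0, -1.0]]
contact_force: [-5.3, 1.4, 14.4]
opening: 38.3
```

send_rows --pt "0.3 0 0 0.05 0 0 0" --pt "0.45 0 0 0.05 0 0 0" --pt "0.6 0 0 0.05 0 0 0" --pt "0.75 0 0 0.05 0 0 0" --pt "0.75 0 0 0.05 0 0 0" --pt "0.75 0 0 -1.5 0 0 0" --pt "0.75 0 0 -4 0 0 0" --pt "0.75 0 0 -7 0 0 0" --pt "0.75 0 0 -10 0 0 0" --pt "0.75 0 0 -10 0 0 0"

```text
time: 14.95
eef_pos: [614.9, -76.1, 337.2]
tcp_rot: [[0.135, 0.991, 0.008], [0.991, -0.135, -0.001], [0.001, 0.008, -1.0]]
contact_force: [1.4, -0.3, 0.1]
opening: 64.1
```

Run:
```python
from h import *
I=img("scene");V=cloud(I);save(I,"s5",(190,150,390,250),4)
m=(V[...,2]>100)&(V[...,2]<112)&(V[...,0]>540)&(V[...,0]<680)&(V[...,1]>-250)&(V[...,1]<0)
k,l,s,c=cv2.connectedComponentsWithStats(m.astype(np.uint8))
for i in range(1,k):
    if s[i,4]>8: q=V[l==i];print(s[i,4],q.mean(0),(q.min(0)+q.max(0))/2,q.max(0)-q.min(0))
# rod line in scene and top
T=img("top");W=cloud(T)
for n,w in(("scene",V),("top",W)):
    m=(w[...,2]>50)&(w[...,2]<66)&(w[...,0]>415)&(w[...,0]<480)&(w[...,1]>-30)&(w[...,1]<190)
    p=w[m];f=np.polyfit(p[:,1],p[:,0],1)
    for _ in range(3):
        r=p[:,0]-np.polyval(f,p[:,1]);p=p[abs(r)<5];f=np.polyfit(p[:,1],p[:,0],1)
    print(n,len(p),"angle %.2f x0 %.1f"%(np.degrees(np.arctan(f[0])),f[1]),p[:,1].min(),p[:,1].max(),"x at 217:",np.polyval(f,217))
go([453.5,217.3,130],84)
```

```text
136 [ 602.5 -167.8  105.7] [ 599.6 -167.7  104.9] [40.2 33.6  9.2]
136 [ 612.9 -120.2  105.7] [ 610.7 -120.1  104.9] [40.6 33.7  9.2]
136 [616.4 -76.4 105.6] [614.1 -76.1 105.2] [38.  36.  10.1]
scene 213 angle 6.13 x0 432.9 -12.088418248619533 189.2155812127978 x at 217: 456.2253317709122
top 219 angle 5.81 x0 429.1 68.75080967618884 189.81695602290404 x at 217: 451.1964980287557
shift [ 26.853 -19.798   4.733] turn [ 0.142 -0.023 -1.703]
```

View pics/s5.png

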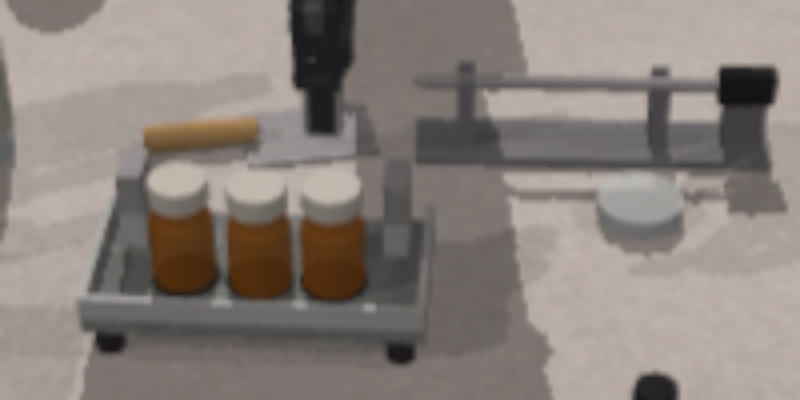

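send_rows --pt "0.75 2 -1.4 0 0 0 0" --pt "0.75 5 -3.6 0 0 0 -0.3" --pt "0.75 8 -5.8 0 0 0 -0.6" --pt "0.75 11 -8.1 0 0 0 -0.9" --pt "0.75 14 -10.3 0.5 0 0 -1.2" --pt "0.75 17 -12.5 1 0 0 -1.5" --pt "0.75 20 -14.7 2 0 0 -1.7" --pt "0.75 23 -17 3 0 0 -1.7" --pt "0.75 25.5 -18.8 4 0 0 -1.7" --pt "0.75 26.8 -19.8 4.5 0 0 -1.7"

```text
time: 15.88
eef_pos: [449.9, 220.3, 284.3]
tcp_rot: [[0.1, 0.995, -0.004], [0.995, -0.1, -0.001], [-0.001, -0.004, -1.0]]
contact_force: [-0.8, -0.4, -0.2]
opening: 64.3
```

send_rows --pt "0.75 0 0 0.5 0 0 0" --pt "0.75 0 0 1 0 0 0" --pt "0.75 0 0 1 0 0 0" --pt "0.75 0 0 1 0 0 0" --pt "0.75 0 0 1 0 0 0"

```text
time: 16.3
eef_pos: [453.6, 215.7, 276.7]
tcp_rot: [[0.107, 0.994, 0.0], [0.994, -0.107, -0.0], [-0.0, 0.0, -1.0]]
contact_force: [0.6, -0.1, 1.0]
opening: 64.3
```

Run:
```python
from h import *
go([454,217.4,58],84)
I=img("scene");V=cloud(I);save(I,"s6",(280,90,420,210),5)
m=(V[...,2]>90)&(V[...,2]<140)&(V[...,0]>380)&(V[...,0]<530)&(V[...,1]>150)&(V[...,1]<290)
p=V[m];print(len(p),p.mean(0),p.min(0),p.max(0))
```

```text
shift [0.18  0.022 6.37 ] turn [ 0.015  0.024 -0.141]
102 [471.2 212.  125.9] [412.8 201.1 110.1] [503.5 230.3 139.9]
```

View pics/s6.png

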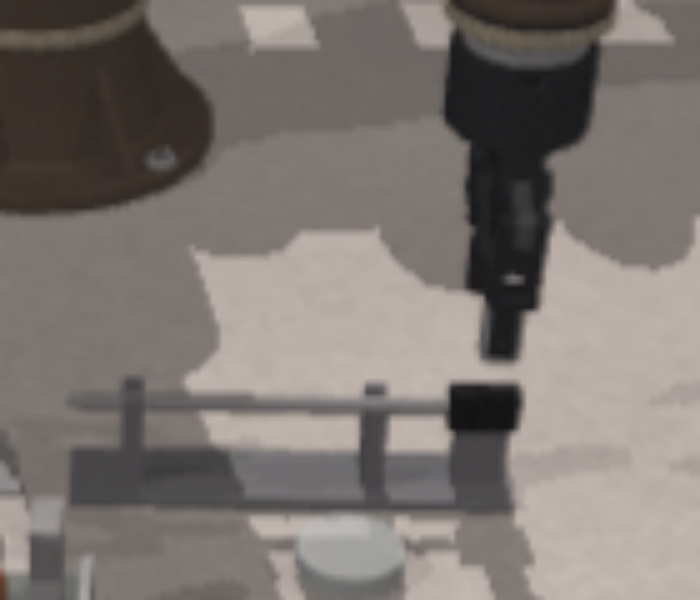

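send_rows --pt "0.75 0.1 0 1.5 0 0 0" --pt "0.75 0.15 0 3 0 0 0" --pt "0.75 0.15 0 4.5 0 0 0" --pt "0.75 0.15 0 5.7 0 0 0" --pt "0.75 0.15 0 6.3 0 0 0" --pt "0.75 0.15 0 6.3 0 0 0" --pt "0.5 0.15 0 6.3 0 0 0" --pt "0.3 0.15 0 6.3 0 0 0" --pt "0.2 0.15 0 6.3 0 0 0" --pt "0.1 0.15 0 6.3 0 0 0" --squeeze 80

```text
time: 17.18
eef_pos: [453.3, 218.5, 214.3]
tcp_rot: [[0.105, 0.994, 0.001], [0.994, -0.105, 0.001], [0.001, 0.001, -1.0]]
contact_force: [0.7, -0.3, 2.9]
opening: 15.4
```

send_rows --pt "0.05 0 0 0 0 0 0" --pt "0.05 0 0 0 0 0 0" --pt "0.05 0 0 0 0 0 0" --pt "0.05 0 0 0 0 0 0"

```text
time: 17.52
eef_pos: [453.4, 218.4, 214.6]
tcp_rot: [[0.105, 0.995, 0.001], [0.995, -0.105, 0.001], [0.001, 0.001, -1.0]]
contact_force: [-1.6, -0.3, 5.9]
opening: 14.9
```

Run:
```python
from h import *
s=manip.sense();print(s["opening"],s["eef_pos"],s["contact_force"],s["wrist_torque"])
```

```text
14.85856830837039 [453.4 218.4 214.6] [-1.6 -0.3  5.9] [-0.2  0.2 -0.1]
```

send_rows --pt "0.05 0 0 -0.5 0 0 0" --pt "0.05 0 0 -1.5 0 0 0" --pt "0.05 0 0 -3 0 0 0" --pt "0.05 0 0 -5 0 0 0" --pt "0.05 0 0 -7 0 0 0" --pt "0.05 0 0 -8.5 0 0 0" --pt "0.05 0 0 -9 0 0 0" --pt "0.05 0 0 -9 0 0 0" --pt "0.05 0 0 -9 0 0 0"

```text
time: 18.27
eef_pos: [452.8, 218.3, 303.7]
tcp_rot: [[0.104, 0.995, 0.0], [0.995, -0.104, 0.0], [0.0, 0.0, -1.0]]
contact_force: [-0.0, 0.3, -1.2]
opening: 15.0
```

Run:
```python
from h import *
s=manip.sense();print(s["opening"],s["eef_pos"],s["contact_force"],s["wrist_torque"])
go([612.8,238,105],82.2,off=155)
```

```text
15.014220539930452 [452.8 218.3 303.7] [-0.   0.3 -1.2] [ 0.1  0.  -0. ]
shift [ 3.625 15.703  4.369] turn [ 0.001 -0.018  1.804]
```

send_rows --pt "0.05 0.3 1 0 0 0 0.2" --pt "0.05 0.8 3 0 0 0 0.5" --pt "0.05 1.3 5.2 0.2 0 0 0.8" --pt "0.05 1.8 7.5 0.6 0 0 1.1" --pt "0.05 2.3 10 1.2 0 0 1.4" --pt "0.05 2.8 12.3 2.2 0 0 1.6" --pt "0.05 3.3 14.3 3.2 0 0 1.8" --pt "0.05 3.6 15.4 4 0 0 1.8" --pt "0.05 3.6 15.7 4.4 0 0 1.8" --pt "0.05 3.6 15.7 4.4 0 0 1.8"

```text
time: 19.1
eef_pos: [613.4, 237.1, 257.1]
tcp_rot: [[0.137, 0.991, -0.003], [0.991, -0.137, -0.002], [-0.002, -0.002, -1.0]]
contact_force: [-1.1, -0.1, -1.2]
opening: 14.8
```

send_rows --pt "0.05 0 0 1 0 0 0" --pt "0.05 0 0 2 0 0 0" --pt "0.05 0 0 2.8 0 0 0" --pt "0.05 0 0 3 0 0 0" --pt "0.05 0 0 3 0 0 0" --pt "0.05 0 0 3 0 0 0"

```text
time: 19.6
eef_pos: [612.9, 237.8, 229.8]
tcp_rot: [[0.136, 0.991, -0.0], [0.991, -0.136, 0.0], [0.0, -0.0, -1.0]]
contact_force: [1.1, 0.0, -0.7]
opening: 14.7
```

```bash
cat > rod.py <<'E'
from h import *
s=manip.sense();print(s["time"],s["opening"],s["eef_pos"],s["contact_force"])
t=s["eef_pos"];d=np.array(s["tcp_rot"])[:,0]
S=img("scene");T=img("top")
for n,I in(("scene",S),("top",T)):
    w=cloud(I);q=w-t;a=q@d;b=q[...,0]*d[1]-q[...,1]*d[0];h=q[...,2]+159.6
    m=(a>-245)&(a<-25)&(abs(b)<14)&(abs(h)<14)&(w[...,1]>-22)
    for nm,v in(("lateral",b),("height",h)):
        f=np.polyfit(a[m],v[m],1);print(n,m.sum(),nm,"at tip %.1f at handle %.1f"%(np.polyval(f,-232),f[1]),"amin %.1f"%a[m].min())
    for B in((575.5,-33.6),(553,-198)):
        m=(abs(w[...,0]-B[0])<25)&(abs(w[...,1]-B[1])<16)&(w[...,2]>81)&(w[...,2]<92)
        p=w[m];c=p.mean(0);e=(p.min(0)+p.max(0))/2
        print("   bush",m.sum(),c,e,"lateral wrt TCP axis %.1f (extent %.1f)"%tuple((x-t)[0]*d[1]-(x-t)[1]*d[0] for x in(c,e)))
go([612.8,238,74.6],82.2)
E
python3 rod.py
```

```text
19.6 14.673634835075426 [612.9 237.8 229.8] [ 1.1  0.  -0.7]
scene 319 lateral at tip 2.5 at handle 3.0 amin -231.3
scene 319 height at tip 3.7 at handle 3.3 amin -231.3
   bush 60 [578.3 -33.9  86.1] [576.6 -33.5  85.2] lateral wrt TCP axis 2.7 (extent 0.9)
   bush 61 [ 556.  -198.    85.8] [ 554.6 -198.1   86. ] lateral wrt TCP axis 2.8 (extent 1.4)
top 354 lateral at tip -1.5 at handle -1.0 amin -231.3
top 354 height at tip 4.7 at handle 5.1 amin -231.3
   bush 91 [574.5 -33.6  85.6] [575.2 -33.8  85.8] lateral wrt TCP axis -1.1 (extent -0.4)
   bush 95 [ 551.5 -197.5   85.9] [ 552.1 -196.7   86.1] lateral wrt TCP axis -1.7 (extent -1.2)
shift [ 0.016 -0.039  0.07 ] turn [ 0.045 -0.032 -0.006]
```

send_rows --pt "0.05 -0.7 0 0 0 0 0" --pt "0.05 -1.5 0 0 0 0 0" --pt "0.05 -2.3 0 0 0 0 0" --pt "0.05 -3 0 0 0 0 0" --pt "0.05 -3.7 0 0 0 0 0" --pt "0.05 -4.4 0 0 0 0 0" --pt "0.05 -5.1 0 0 0 0 0" --pt "0.05 -5.8 0 0 0 0 0" --pt "0.05 -6.5 0 0 0 0 0" --pt "0.05 -7 0 0 0 0 0"

```text
time: 20.53
eef_pos: [603.5, 167.3, 229.8]
tcp_rot: [[0.136, 0.991, 0.0], [0.991, -0.136, -0.0], [-0.0, 0.0, -1.0]]
contact_force: [-0.6, 0.3, -1.8]
opening: 15.1
```

send_rows --pt "0.05 -1 0 0 0 0 0" --pt "0.05 -2.2 0 0 0 0 0" --pt "0.05 -3.4 0 0 0 0 0" --pt "0.05 -4.6 0 0 0 0 0" --pt "0.05 -5.8 0 0 0 0 0" --pt "0.05 -7 0 0 0 0 0" --pt "0.05 -8.2 0 0 0 0 0" --pt "0.05 -9.3 0 0 0 0 0" --pt "0.05 -10.3 0 0 0 0 0" --pt "0.05 -11 0 0 0 0 0"

```text
time: 21.37
eef_pos: [588.4, 57.7, 229.8]
tcp_rot: [[0.137, 0.991, 0.0], [0.991, -0.137, -0.0], [-0.0, 0.0, -1.0]]
contact_force: [0.2, -0.1, -1.7]
opening: 14.6
```

```bash
sed -i 's/^go.*//; s/&(w\[...,1\]>-22)/\&(w[...,1]<-45)\&(h<8)/' rod.py
cat >> rod.py <<'E'
B=np.array([564.2,-115.8]);y=np.array([.136,.991])
print("handle along",(s["eef_pos"][:2]-B)@y)
go([*(B+118*y),74.6],82.2)
E
python3 rod.py
```

```text
21.3667 14.637071851898346 [588.4  57.7 229.8] [ 0.2 -0.1 -1.7]
scene 47 lateral at tip 2.9 at handle 0.8 amin -210.6
scene 47 height at tip 3.0 at handle 4.5 amin -210.6
   bush 59 [578.2 -33.8  86. ] [576.6 -33.5  85.4] lateral wrt TCP axis 2.5 (extent 0.8)
   bush 60 [ 556.  -197.9   86. ] [ 553.5 -198.    85.1] lateral wrt TCP axis 2.9 (extent 0.4)
top 211 lateral at tip -2.2 at handle -1.5 amin -233.4
top 211 height at tip 4.2 at handle 4.9 amin -233.4
   bush 89 [574.5 -33.8  85.7] [575.  -33.9  85.8] lateral wrt TCP axis -1.2 (extent -0.7)
   bush 94 [ 551.3 -197.5   85.6] [ 551.8 -197.8   85.8] lateral wrt TCP axis -1.7 (extent -1.2)
handle along 175.24194416357471
shift [-5.708 -0.032  0.022] turn [ 0.003  0.032 -0.131]
```

send_rows --pt "0.05 -0.7 0 0 0 0 0" --pt "0.05 -1.4 0 0 0 0 0" --pt "0.05 -2.2 0 0 0 0 0" --pt "0.05 -3 0 0 0 0 0" --pt "0.05 -3.8 0 0 0 0 0" --pt "0.05 -4.5 0 0 0 0 0" --pt "0.05 -5.2 0 0 0 0 0" --pt "0.05 -5.6 0 0 0 0 0" --pt "0.05 -5.8 0 0 0 0 0" --pt "0.05 -5.8 0 0 0 0 0"

```text
time: 22.3
eef_pos: [580.6, 1.3, 229.8]
tcp_rot: [[0.137, 0.991, 0.0], [0.991, -0.137, -0.0], [-0.0, 0.0, -1.0]]
contact_force: [0.3, 0.4, -2.0]
opening: 14.8
```

```bash
python3 rod.py
python3 - <<'E'
from h import *
I=img("top");J=img("scene")
a=I["frame"][150:250,320:470];b=J["frame"][140:240,190:340]
cv2.imwrite("pics/end.png",cv2.resize(np.vstack([a,b])[...,::-1],None,fx=3,fy=3))
W=cloud(J);m=(W[...,2]>60)&(W[...,2]<80)&(W[...,1]<-209)&(W[...,1]>-270)&(abs(W[...,0]-550)<15);print(W[m][:,1].min() if m.any() else None,m.sum())
E
```

```text
22.3 14.763460727043741 [580.6   1.3 229.8] [ 0.3  0.4 -2. ]
scene 108 lateral at tip 5.0 at handle 0.3 amin -231.7
scene 108 height at tip -0.3 at handle 4.9 amin -231.7
   bush 63 [578.1 -33.   85.6] [576.6 -30.3  85.9] lateral wrt TCP axis 2.1 (extent 0.3)
   bush 59 [ 556.  -197.7   86.1] [ 554.3 -198.    86. ] lateral wrt TCP axis 2.8 (extent 1.2)
top 265 lateral at tip -2.1 at handle -1.4 amin -231.1
top 265 height at tip 2.9 at handle 4.8 amin -231.1
-225.44579631529092 24rod.py:12: RuntimeWarning: Mean of empty slice.
  p=w[m];c=p.mean(0);e=(p.min(0)+p.max(0))/2
  ret = um.true_divide(
Traceback (most recent call last):
  File "rod.py", line 12, in <module>
    p=w[m];c=p.mean(0);e=(p.min(0)+p.max(0))/2
                          ~~~~~^^^
ValueError: zero-size array to reduction operation minimum which has no identity
```

View pics/end.png

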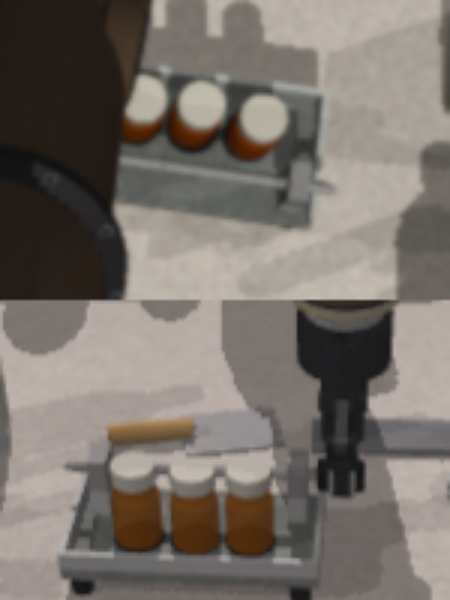

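The picture shows the rod through both bushings. Its tip is at (335,187) in the upper half and (70,466) in the lower half, about 20 mm beyond the right bushing. The three jars stand upright.

```bash
python3 -c "
from station import manip
print(manip.job_done())"
```

```text
the job is handed in; nothing more can be done
None
```

I stood both loose jars on the free mats, one each side of the set jar. I then threaded the guard rod from the left through both bushings and handed the job in at about 22 s, still gripping the handle.

**Last checks that passed**
- **Jars:** all three stand upright, about 44 and 48 mm apart between centres.
- **Rod:** the tip sticks out about 20–24 mm beyond the right bushing. The handle stops about 6 mm short of the left bushing, worked out from the arm's position.
- **Force:** the rod met no noticeable force on the way in, and contact force stayed at about 2 N.

**Checks that failed or disagreed**
- **Row:** the jar already in the rack sits about 3.5 mm further back than the line of the two I placed. I left it there as asked.
- **Cameras:** the two cameras differed by about 2–4 mm in x. I used their mean, and the rod lined up with the bushings within about 1 mm in each camera.
- **Left bushing:** my final measuring script stopped with an error because the arm hid the left bushing from the top camera. Its other readings and the final picture were fine.
- **Bystanders:** those visible in the pictures looked unmoved, but I did not re-measure them at the end.

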